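# Show the green rover's marker to the webcam with the inspection mirror

### The arm

A 6-joint arm with a two-finger parallel gripper is mounted at the origin on the work surface. World frame = base frame: x ahead of the robot, y to its left, z up, the work surface at z = 0. Lengths are in m, angles in degrees, forces in N, time in s.
With the tool pointing down it reaches from about 0.4 to 0.825 m from the base axis. Payload 7 kg.
Tool frame: the origin (TCP) lies on the mounting face of the last link; the fingertips stand 178 mm ahead of it and the grasp point (between the pads) lies 159 mm ahead of it; z points along the fingers, y is the direction in which the jaws open and shut (so a half turn about z gives the same grasp; the last joint's range is limited). The gripper opens to 88 mm and grips with 3 to 60 N. Pads are 19 mm wide; open, the fingers measure 130 mm over their backs; the gripper's body (78 mm by 193 mm) begins 47 mm behind the grasp point.
Start: joints at [81.022, 20.546, 0.682, 0, -70.136, -16.507], TCP at [0.29, 0.609, 0.405] pointing down, gripper open.
Joint ranges: [-176.03, 176.03], [-82.01, 121.73], [-58.28, 71.71], [-173.87, 95.51], [-174.79, -0.11], [-173.66, 173.66]. Speed limits (degrees/s): [136.94, 136.94, 172.46, 180, 180, 180].

### API

Orientations are given as [roll, pitch, yaw] about the fixed x, y, z axes, in that order (R = Rz(yaw) Ry(pitch) Rx(roll)).
In Python, from plant import r gives the robot as it stands. The module is installed in compiled form; this text tells all that it offers.
- The arm moves only by the tool carry_out, never from a script. Its argument "plan" is a list of rows, each a list of 3 entries, a list of its own where there are three numbers: the shift along the tool's x, y, z in m, then the turn, a rotation vector about the tool's x, y, z in degrees, then the closure in counts, from 0 (fully open) to 255 (shut). In form: [[[x, y, z], [ax, ay, az], hand], ...]. A call has 1 to 12 rows; each row shifts and turns the commanded pose from where the row before left it, along the tool's axes as they then stand; what a row does not reach is not made up. A row lasts 1/12 s, in which the tool goes at most 41.7 mm and 7.16 degrees, less where a joint would pass 70% of its speed; a pose out of reach is approached as far as the arm can. A call is refused whole if a number of a shift passes 0.0417 or a number of a turn 7.16, either way. A call with a gripper value outside its range is refused whole. The fingers move at their own pace and stop on an object; "grip_force" is the grip in N (left out, the last holds). Time passes only in rows, so rows that do not move let the fingers close. It gives the time, the measured TCP pose, the force and the opening at its end, in the units of the state.
- r.get_state(): the state, without advancing time (a new reading comes with each control period).
- r.capture(name): name is "scene" or "top"; returns the picture (480x640x3 uint8, red, green, blue); there is no depth.
- r.get_calibration(name): a dict with "K" (3x3 intrinsics, pixels), "rvec" (rotation vector, rad) and "tvec" (3), from world to camera coordinates, as OpenCV has them. Camera axes: x right, y down, z forward; pixel columns grow to the right and rows downward; lengths in m; the calibration is good to about 2 mm. A picture is of the moment at which its call begins. get_calibration takes no time and is no camera call.
- r.close_job(): hands the job in, once; it reports no verdict.
The state is a dict: "time_s": time; "joints": joint angles; "qd": joint speeds; "joint_torque": joint torques, N m; "tcp_pos": TCP position; "eef_rot": TCP orientation; "contact_force": force on the tool from outside, world axes, zero at the start; "moment": the same for the moment, N m; "gripper_width": finger opening in m.
Only numpy, scipy, OpenCV 4.12 (cv2) and the standard library are available. Lean on these libraries where they do the work, as an engineer would, in place of code of your own. Each camera call takes 0.05 s, during which the arm holds its last target. There are 200 camera calls.

### The job

Four little club rovers stand on the inspection board, each in its own colour with a marker disc of that colour that the board's webcam can see only by way of the sprung mirror. Turn the mirror by its orange handle until the green marker would appear to the webcam in the middle of the mirror, then hold it still at that angle: finish while still holding it, since the spring turns the mirror back when it is let go. Leave the rovers, the blue cup and the loose wheel where they are.

Things in the scene. Friction and masses are not known exactly. Their poses are not given: they have to be found in the camera images.
- station: fixed grey board, 340 x 500 x 12 mm, white on top, carrying the mirror post, the webcam and four grey rings with a rover each. Origin: on the mirror's vertical turning axis, at table height. x: from the mirror towards the rovers (roughly away from the robot); y: to its left; z up. The board spans -70 to 270 mm in x and -250 to 250 mm in y; it may be turned up to 17 degrees on the table
- mirror (a joint): angle of the mirror about its vertical axis, rad: 0 (rest, at a stop) to 1.45 (stop), growing counter-clockwise from above. The mirror's normal lies at (joint - 1.152 rad) from the station's x towards its y. A spring turns it back to 0 when let go: the push needed at the handle grows from about 1.5 N at rest to 3.7 N at 1.2 rad
- mirror_face (a point): centre of the mirror's glass, on the turning axis, 100 mm above the table. Pale glass 100 wide x 90 high in a black frame 110 x 100 x 8 mm whose top is at 150 mm. Axes turn with the mirror: x is the normal out of the glass, z up
- mirror_grip (a point): centre of the top of the orange upright handle, a round rod 16 mm in diameter reaching from 90 to 202 mm above the table, 65 mm straight behind the glass from the turning axis. It moves on a 65 mm circle as the mirror turns; grip its upper 50 mm, above the frame. A 10 mm steel rod at 100 mm height joins it to the mirror's back
- lens (a point): front of the webcam's lens, 100 mm above the table, 210 mm from the mirror axis at -58 degrees from the station's x; a black box 30 x 66 x 36 mm on a fixed mast, top at 118 mm. It sees a marker in the middle of the mirror when the mirror's normal halves the angle, seen from above, between the directions from the mirror axis to the lens and to the marker
- green_marker (a point): centre of the green marker disc (40 mm across, in a black rim 46 mm across, facing the mirror) on the green rover, 100 mm above the table, straight above the rover's origin
- green: rover with the green marker: green wheeled body 70 x 58 mm over its wheels, 111 mm high with its disc, about 220 g, loose on the board; origin under its middle, front is -x. The four rovers are shared out over the four rings at random
- red: the same with a red body and marker (leave alone)
- blue: the same with a blue body and marker (leave alone)
- yellow: the same with a yellow body and marker (leave alone)
- cup: blue plastic cup, 72 mm across, 85 mm high, standing right of the board (leave alone); origin under its middle
- wheel: loose black rubber wheel, 56 mm across, 24 mm high, lying left of the board (leave alone); origin under its middle
- place1 (a point): centre of the grey ring no. 1 on the board's top, seen from the mirror axis at -14 degrees from the station's x (towards its y) and 210 mm away; a rover stands on it. Markers stand over these points
- place2 (a point): centre of the grey ring no. 2 on the board's top, seen from the mirror axis at 10 degrees from the station's x (towards its y) and 210 mm away; a rover stands on it. Markers stand over these points
- place3 (a point): centre of the grey ring no. 3 on the board's top, seen from the mirror axis at 34 degrees from the station's x (towards its y) and 210 mm away; a rover stands on it. Markers stand over these points
- place4 (a point): centre of the grey ring no. 4 on the board's top, seen from the mirror axis at 58 degrees from the station's x (towards its y) and 210 mm away; a rover stands on it. Markers stand over these points

How it is judged (in metres and radians):
At the end, for the whole second after the job is handed in: Mirror within 0.07 rad of the angle that shows the green marker's ring to the webcam (0.524, 0.733, 0.942, 1.152 rad for rings 1 to 4), slower than 0.1 rad/s, fingers pressing on mirror or handle by over 0.5 N; rovers, cup and wheel within 20 mm of their start (((horizontal distance between green_marker and place1 below 0.03 m and value of joint mirror between 0.454 and 0.594 rad) or (horizontal distance between green_marker and place2 below 0.03 m and value of joint mirror between 0.663 and 0.803 rad) or (horizontal distance between green_marker and place3 below 0.03 m and value of joint mirror between 0.872 and 1.012 rad) or (horizontal distance between green_marker and place4 below 0.03 m and value of joint mirror between 1.082 and 1.222 rad)) and velocity of joint mirror between -0.1 and 0.1 rad/s and contact force between the fingers and mirror above 0.5 N and distance of each of green, red, blue, yellow, cup, wheel from where it was at the start of the episode below 0.02 m); the arm keeps its last pose, push and grip.
It fails at once if a rover is knocked away (distance of any of green, red, blue, yellow from where it was at the start of the episode above 0.03 m).
It fails at once if the cup or the wheel is knocked away (distance of any of cup, wheel from where it was at the start of the episode above 0.03 m).
It also fails if it takes over 40 s, if anything falls off the work surface, if the arm or the gripper's body presses on something with over 40 N, if the wrist force passes 120 N, or if a joint passes its speed limit or range.

## Working session

There is one attempt and no reset: what is moved stays moved. The work goes in short steps, Python scripts to look and compute and a tool call to move; the robot and the scene stay as the last step left them, time stands still between calls to the robot, and variables do not carry over. Pictures are saved under pics/ and viewed, about 8 in all and at most 12, crops included, and the job is handed in when it is done.

Besides the shell and the picture viewer there is one more tool, called after "Call:" by a JSON object that holds its "name" and its "arguments", one argument or row to a line. carry_out: Moves the arm, as the interface text tells. Its arguments: {"type":"object","properties":{"plan":{"type":"array","items":{"type":"array"}},"grip_force":{"type":"number"}},"required":["plan"]}

```bash
mkdir -p pics; python3 - <<'E'
from plant import r
import cv2,numpy as np
for n in("scene","top"):
    cv2.imwrite(f"pics/{n}0.png",r.capture(n)[:,:,::-1]); c=r.get_calibration(n)
    R=cv2.Rodrigues(np.array(c["rvec"],float))[0];print(n,np.round(c["K"],1).tolist(),np.round(-R.T@np.array(c["tvec"]).ravel(),3),np.round(R[2],2))
print(r.get_state())
E
```

```text
scene [[517.3, 0.0, 321.1], [0.0, 517.3, 235.2], [0.0, 0.0, 1.0]] [ 1.532 -0.63   1.061] [-0.64  0.43 -0.63]
top [[605.9, 0.0, 324.2], [0.0, 605.9, 242.0], [0.0, 0.0, 1.0]] [ 0.355 -0.005  1.492] [ 0.2   0.01 -0.98]
{'time_s': 0.1, 'joints': array([ 8.10215197e+01,  2.05862650e+01,  6.38425622e-01, -1.65670074e-02,
       -7.01356703e+01, -1.65061556e+01]), 'qd': array([ 0.03976724, -0.08812885,  0.10495292,  0.09409543,  0.06637696,
       -0.0223796 ]), 'joint_torque': array([-1.71730015e-03, -5.84162164e+01,  2.93752939e+01,  7.01558724e+00,
        1.02315238e-02, -3.62119977e-05]), 'tcp_pos': array([0.29037053, 0.609156  , 0.40382735]), 'eef_rot': array([ 1.79915507e+02, -8.79555647e-03, -2.54902702e+01]), 'contact_force': array([-0.32848719,  0.04511169, -0.00093769]), 'moment': array([-0.00719325,  0.00544831,  0.06132154]), 'gripper_width': 0.08743043362502793}
```

View pics/scene0.png

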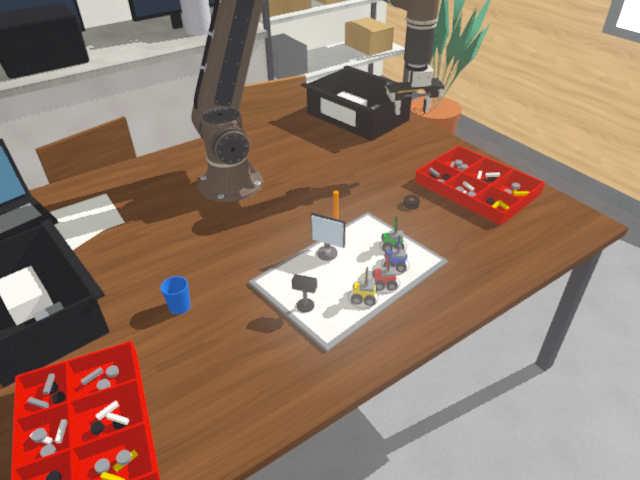

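View pics/top0.png

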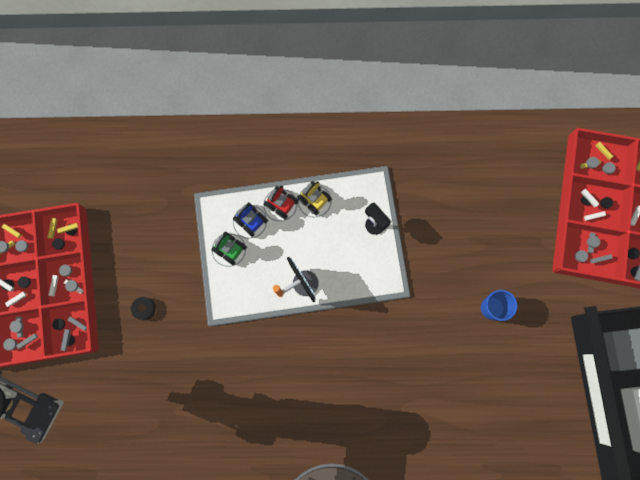

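The green rover is leftmost, at about (229,249) in the top view, which makes it ring 4 and the target 1.152 rad. The board corners are at about (194,193), (388,167), (411,296) and (210,325), and the handle top is at (278,290).

```bash
cat > h.py <<'E'
from plant import r
import cv2,numpy as np
def ray(n,px,z):
    c=r.get_calibration(n);R=cv2.Rodrigues(np.array(c["rvec"],float))[0];o=-R.T@np.array(c["tvec"],float).ravel()
    d=R.T@np.linalg.inv(c["K"])@np.array([*px,1.]);return (o+d*(z-o[2])/d[2])[:2]
def proj(n,P):
    c=r.get_calibration(n);return cv2.projectPoints(np.array(P,float).reshape(-1,3),np.array(c["rvec"],float),np.array(c["tvec"],float),np.array(c["K"],float),None)[0].reshape(-1,2)
E
python3 - <<'E'
from h import *
im=cv2.imread("pics/top0.png")
C=np.array([ray("top",p,.012) for p in [(194,193),(388,167),(411,296),(210,325)]])
L=np.array([[.27,.25],[.27,-.25],[-.07,-.25],[-.07,.25]])
a=L-L.mean(0);b=C-C.mean(0);H=a.T@b;th=np.arctan2(H[0,1]-H[1,0],H[0,0]+H[1,1])
R=np.array([[np.cos(th),-np.sin(th)],[np.sin(th),np.cos(th)]]);t=C.mean(0)-R@L.mean(0)
print("th",np.degrees(th),"o",t,"res",np.round(C-(L@R.T+t),4).tolist())
S=lambda x,y,z:[*(R@[x,y]+t),z]
print("handle meas",ray("top",(278,290),.202))
P=[]
for q in (0,.3,.6,.9,1.152):
    f=q-1.152+np.pi; p=S(.065*np.cos(f),.065*np.sin(f),.202);print(q,np.round(p,4));P.append(p)
for d in(-14,10,34,58):
    f=np.radians(d);P.append(S(.21*np.cos(f),.21*np.sin(f),.012));print(d,np.round(P[-1],3))
for u,v in proj("top",P): cv2.circle(im,(int(u*16),int(v*16)),16*3,(255,0,255),1,cv2.LINE_AA,4)
cv2.imwrite("pics/c1.png",cv2.resize(im[150:340,180:430],None,fx=3,fy=3,interpolation=cv2.INTER_CUBIC))
E
```

```text
th 7.4782619454007095 o [0.54673473 0.05356685] res [[-0.0005, 0.0006], [-0.0048, 0.0022], [0.002, 0.0012], [0.0033, -0.0039]]
handle meas [0.50857825 0.10665323]
0 [0.5128 0.109  0.202 ]
0.3 [0.4979 0.0965 0.202 ]
0.6 [0.4874 0.0802 0.202 ]
0.9 [0.4822 0.0614 0.202 ]
1.152 [0.4823 0.0451 0.202 ]
-14 [0.755 0.03  0.012]
10 [0.747 0.117 0.012]
34 [0.704 0.193 0.012]
58 [0.634 0.245 0.012]
```

View pics/c1.png

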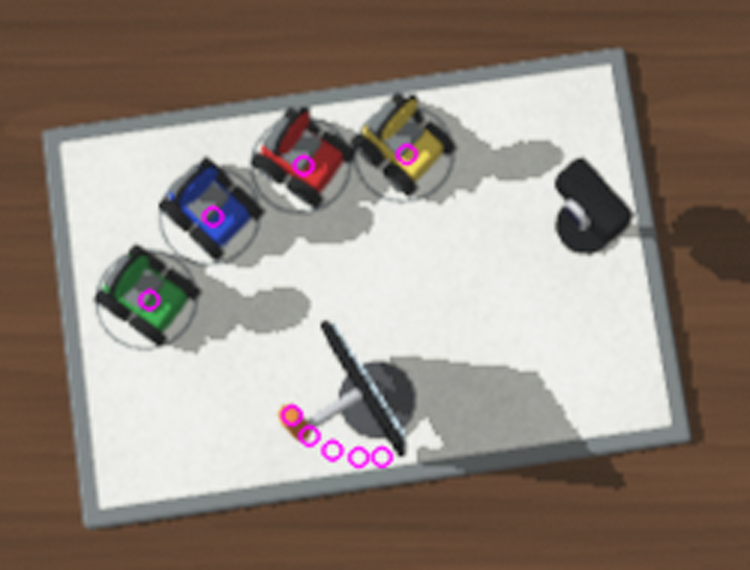

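The overlay matches the rings and handle, and the board is turned 7.5°. Moving over the handle.

Call:
{"name": "carry_out", "arguments": {
  "plan": [
    [[0.03,0.026,0],[0,0,0],0],
    [[0.03,0.026,0],[0,0,0],0],
    [[0.03,0.026,0],[0,0,0],0],
    [[0.03,0.026,0],[0,0,0],0],
    [[0.03,0.026,0],[0,0,0],0],
    [[0.03,0.026,0],[0,0,0],0],
    [[0.03,0.026,0],[0,0,0],0],
    [[0.03,0.026,0],[0,0,0],0],
    [[0.03,0.026,0],[0,0,0],0],
    [[0.03,0.026,0],[0,0,0],0],
    [[0.03,0.026,0],[0,0,0],0],
    [[0.03,0.026,0],[0,0,0],0]
  ]
}}

```text
time_s: 1.1
tcp_pos: [0.4813, 0.1708, 0.4047]
eef_rot: [-180.0, 0.0, -25.5]
contact_force: [0.6, 0.4, -0.5]
gripper_width: 0.0875
```

Call:
{"name": "carry_out", "arguments": {
  "plan": [
    [[0.027,0.023,0],[0,0,0],0],
    [[0.027,0.023,0],[0,0,0],0],
    [[0,0,0],[0,0,6.6],0],
    [[0,0,0],[0,0,6.6],0],
    [[0,0,0],[0,0,6.6],0],
    [[0,0,0],[0,0,6.6],0],
    [[0,0,0],[0,0,6.6],0],
    [[0,0,0],[0,0,0],0],
    [[0,0,0],[0,0,0],0]
  ]
}}

```text
time_s: 1.85
tcp_pos: [0.51, 0.1079, 0.4044]
eef_rot: [180.0, 0.0, -58.3]
contact_force: [-0.6, -0.5, -0.0]
gripper_width: 0.0875
```

Call:
{"name": "carry_out", "arguments": {
  "plan": [
    [[0,0,0.022],[0,0,0],0],
    [[0,0,0.022],[0,0,0],0],
    [[0,0,0.022],[0,0,0],0],
    [[0,0,0],[0,0,0],0],
    [[0,0,0],[0,0,0],0]
  ]
}}

```text
time_s: 2.27
tcp_pos: [0.51, 0.1079, 0.3381]
eef_rot: [179.8, -0.0, -58.3]
contact_force: [0.1, 1.1, 0.7]
gripper_width: 0.0876
```

```bash
python3 - <<'E'
from h import *
s=cv2.cvtColor(r.capture("scene"),cv2.COLOR_RGB2BGR);t=cv2.cvtColor(r.capture("top"),cv2.COLOR_RGB2BGR)
k=dict(interpolation=cv2.INTER_CUBIC)
cv2.imwrite("pics/d1.png",np.hstack([cv2.resize(s[140:270,280:390],(400,473),**k),cv2.resize(t[220:338,230:330],(400,473),**k)]))
E
```

```text
(no output)
```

View pics/d1.png

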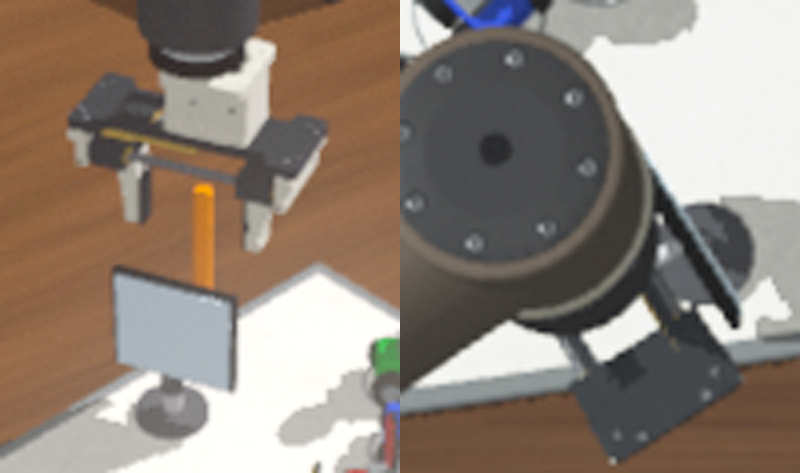

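The orange handle, at about (203,200) in the left crop, stands between the open fingers. Closing.

Call:
{"name": "carry_out", "arguments": {
  "plan": [
    [[0,0,0],[0,0,0],80],
    [[0,0,0],[0,0,0],150],
    [[0,0,0],[0,0,0],200],
    [[0,0,0],[0,0,0],255],
    [[0,0,0],[0,0,0],255],
    [[0,0,0],[0,0,0],255],
    [[0,0,0],[0,0,0],255],
    [[0,0,0],[0,0,0],255],
    [[0,0,0],[0,0,0],255],
    [[0,0,0],[0,0,0],255]
  ],
  "grip_force": 25
}}

```text
time_s: 3.2
tcp_pos: [0.5101, 0.108, 0.3386]
eef_rot: [180.0, -0.0, -58.5]
contact_force: [0.7, 0.1, 0.2]
gripper_width: 0.0265
```

```bash
python3 -c "
from h import *
print(r.get_state())"
```

```text
{'time_s': 3.2, 'joints': array([ 3.35359169e+01,  9.28160223e+00, -2.39321061e+01,  2.17543536e-05,
       -5.67874170e+01, -2.01913801e+00]), 'qd': array([-0.04455612,  0.02149519, -0.11114433,  0.00068141,  0.02128565,
       -0.06756326]), 'joint_torque': array([-4.26644601e-04, -3.94220066e+01,  2.61149955e+01,  6.22456625e+00,
        3.30056297e-02,  2.52695199e-04]), 'tcp_pos': array([0.51013644, 0.10800892, 0.33863953]), 'eef_rot': array([ 1.79998876e+02, -5.78381195e-05, -5.84832092e+01]), 'contact_force': array([0.68965948, 0.14818386, 0.22797735]), 'moment': array([0.05590256, 0.00548599, 0.06660752]), 'gripper_width': 0.026458927161842057}
```

Still closing.

Call:
{"name": "carry_out", "arguments": {
  "plan": [
    [[0,0,0],[0,0,0],255],
    [[0,0,0],[0,0,0],255],
    [[0,0,0],[0,0,0],255],
    [[0,0,0],[0,0,0],255],
    [[0,0,0],[0,0,0],255],
    [[0,0,0],[0,0,0],255]
  ]
}}

```text
time_s: 3.7
tcp_pos: [0.5102, 0.1082, 0.3387]
eef_rot: [-180.0, 0.0, -58.5]
contact_force: [0.8, 3.3, -0.6]
gripper_width: 0.0154
```

Call:
{"name": "carry_out", "arguments": {
  "plan": [
    [[0.00016,0.00453,0],[0,0,-4],255],
    [[0.00016,0.00453,0],[0,0,-4],255],
    [[0.00016,0.00453,0],[0,0,-4],255],
    [[0.00016,0.00453,0],[0,0,-4],255],
    [[0.00016,0.00453,0],[0,0,-4],255],
    [[0.00016,0.00453,0],[0,0,-4],255],
    [[0,0,0],[0,0,0],255],
    [[0,0,0],[0,0,0],255]
  ]
}}

```text
time_s: 4.37
tcp_pos: [0.4916, 0.0889, 0.3387]
eef_rot: [-179.9, -0.1, -34.5]
contact_force: [11.5, -2.7, -7.6]
gripper_width: 0.0155
```

Call:
{"name": "carry_out", "arguments": {
  "plan": [
    [[0.0015,0,0],[0,0,0],255],
    [[0,0,0],[0,0,0],255],
    [[0,0,0],[0,0,0],255]
  ]
}}

```text
time_s: 4.62
tcp_pos: [0.4921, 0.0886, 0.3387]
eef_rot: [-180.0, -0.0, -34.5]
contact_force: [4.6, 2.1, -2.1]
gripper_width: 0.0155
```

Call:
{"name": "carry_out", "arguments": {
  "plan": [
    [[0.0004,0.00453,0],[0,0,-4],255],
    [[0.0002,0.00453,0],[0,0,-4],255],
    [[0.0002,0.00453,0],[0,0,-4],255],
    [[0.0002,0.00453,0],[0,0,-4],255],
    [[0.0002,0.00453,0],[0,0,-4],255],
    [[0,0,0],[0,0,0],255],
    [[0,0,0],[0,0,0],255]
  ]
}}

```text
time_s: 5.2
tcp_pos: [0.4838, 0.0681, 0.3388]
eef_rot: [-179.9, -0.2, -14.5]
contact_force: [10.5, 2.6, -8.6]
gripper_width: 0.0154
```

Call:
{"name": "carry_out", "arguments": {
  "plan": [
    [[0.0015,0,0],[0,0,0],255],
    [[0.0005,0.00453,0],[0,0,-4],255],
    [[0.0005,0.00453,0],[0,0,-4],255],
    [[0.0005,0.00453,0],[0,0,-4],255],
    [[0.0005,0.00453,0],[0,0,-4],255],
    [[0,0,0],[0,0,0],255],
    [[0,0,0],[0,0,0],255]
  ]
}}

```text
time_s: 5.78
tcp_pos: [0.4836, 0.0497, 0.3387]
eef_rot: [-179.9, -0.0, 1.5]
contact_force: [1.0, 6.1, -1.2]
gripper_width: 0.0155
```

```bash
python3 - <<'E'
from h import *
s=cv2.cvtColor(r.capture("scene"),cv2.COLOR_RGB2BGR);t=cv2.cvtColor(r.capture("top"),cv2.COLOR_RGB2BGR)
cv2.imwrite("pics/e_s.png",s);cv2.imwrite("pics/e_t.png",t)
k=dict(interpolation=cv2.INTER_CUBIC)
cv2.imwrite("pics/e1.png",np.hstack([cv2.resize(s[190:290,280:380],(400,400),**k),cv2.resize(t[220:340,240:360],(400,400),**k)]))
st=r.get_state();print(st["tcp_pos"],st["eef_rot"],st["contact_force"],st["moment"])
P=np.array([[.5102,.1082],[.4921,.0886],[.4838,.0681],st["tcp_pos"][:2]])
from scipy.optimize import least_squares
f=least_squares(lambda c:np.hypot(*(P-c).T)-.065,[.5467,.0536]);print("axis",f.x,f.fun)
for c in(f.x,[.5467,.0536]):
    d=P-c;print(np.radians((np.degrees(np.arctan2(d[:,1],d[:,0]))-7.48-114)%360))
E
```

```text
[0.48357015 0.04980039 0.33871791] [-1.79938012e+02 -2.81469807e-02  1.48006807e+00] [ 1.97611882  5.49936057 -1.07808374] [ 2.03382859 -0.60600593  0.21236146]
axis [0.54799393 0.05546653] [-1.21653036e-04 -2.34014776e-05  4.25266411e-04 -3.27524609e-04]
[0.07241487 0.48626415 0.82704841 1.1090921 ]
[0.03983985 0.45132621 0.79480006 1.08148143]
```

View pics/e1.png

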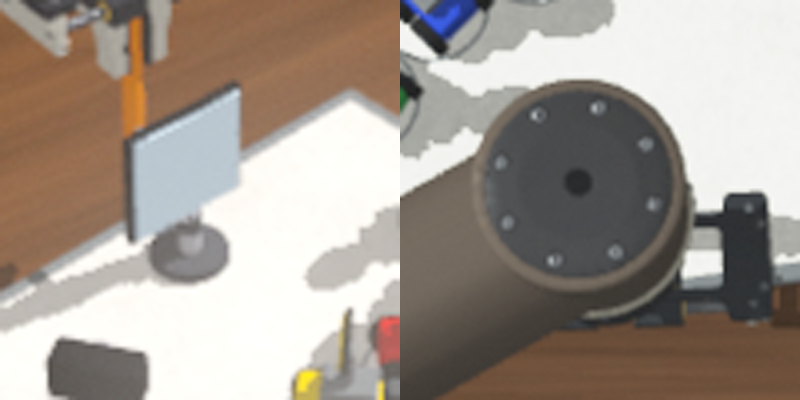

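The scene crop shows the gripped, turned mirror: glass corners at about scene (313,227), (340,212), (340,234) and (313,249). I'll fit its yaw, using the rest image as a reference.

```bash
python3 - <<'E'
from h import *
from scipy.optimize import minimize
th=np.radians(7.48)
def poly(q,x,y):
    n=th+q-1.152;N=np.array([np.cos(n),np.sin(n)]);T=np.array([-N[1],N[0]])
    return proj("scene",[[*(np.array([x,y])+.0045*N+s*.05*T),.1+h] for s,h in((1,.045),(-1,.045),(-1,-.045),(1,-.045))])
for f,seed,q0 in(("scene0",(328,230),0),("e_s",(326,231),1.1)):
    im=cv2.imread(f"pics/{f}.png");m=np.zeros((482,642),np.uint8)
    cv2.floodFill(im.copy(),m,seed,0,(12,)*3,(12,)*3,4|cv2.FLOODFILL_MASK_ONLY|cv2.FLOODFILL_FIXED_RANGE|(255<<8))
    m=m[1:-1,1:-1][150:300,260:400];S=6;M=cv2.resize(m,None,fx=S,fy=S,interpolation=cv2.INTER_LINEAR)>127
    def cost(p):
        A=np.zeros(M.shape,np.uint8);P=(poly(p[0],p[1]/10,p[2]/10)-[260,150]+.5)*S
        cv2.fillPoly(A,[np.round(P*16).astype(np.int32)],1,cv2.LINE_8,4);A=A>0
        return 1-(A&M).sum()/(A|M).sum()
    best=min((minimize(cost,[q,5.48,.55],method="Nelder-Mead",options=dict(initial_simplex=[[q,5.47,.54],[q+.1,5.47,.54],[q,5.52,.54],[q,5.47,.60]],maxiter=400)) for q in(q0-.1,q0,q0+.1)),key=lambda s:s.fun)
    print(f,(m>0).sum(),best.x,best.fun)
    for q in np.arange(q0-.16,q0+.17,.04):print(round(q,2),round(min(cost([q,5.48+a,.55+b]) for a in np.arange(-.06,.07,.02) for b in np.arange(-.06,.07,.02)),4),end="; ")
    print()
E
```

```text
scene0 679 [-0.06283592  5.43965635  0.60335172] 0.07156337865423867
-0.16 0.1221; -0.12 0.0914; -0.08 0.0805; -0.04 0.0788; 0.0 0.0909; 0.04 0.1045; 0.08 0.1207; 0.12 0.1401; 0.16 0.1606; 
e_s 580 [1.16099966 5.39622531 0.54317465] 0.05863884015144516
0.94 0.2298; 0.98 0.2009; 1.02 0.1698; 1.06 0.1435; 1.1 0.1113; 1.14 0.0825; 1.18 0.0829; 1.22 0.1135; 1.26 0.1569;
```

```bash
python3 - <<'E'
from h import *
from scipy.optimize import minimize
th=np.radians(7.48)
def poly(q,x,y):
    n=th+q-1.152;N=np.array([np.cos(n),np.sin(n)]);T=np.array([-N[1],N[0]])
    return proj("scene",[[*(np.array([x,y])+.0045*N+s*.05*T),.1+h] for s,h in((1,.045),(-1,.045),(-1,-.045),(1,-.045))])
for f,seed,q0 in(("scene0",(328,230),0),("e_s",(326,231),1.1)):
    im=cv2.imread(f"pics/{f}.png")[150:300,260:400];c=im[seed[1]-150,seed[0]-260].astype(int);S=6
    I=cv2.resize(im,None,fx=S,fy=S,interpolation=cv2.INTER_LINEAR).astype(int)
    for tol in (30,50,70):
        A0=(np.abs(I-c).max(2)<tol).astype(np.uint8)
        n,l=cv2.connectedComponents(cv2.morphologyEx(A0,cv2.MORPH_OPEN,np.ones((9,9))));M=l==l[(seed[1]-150)*S+3,(seed[0]-260)*S+3]
        def cost(p):
            A=np.zeros(M.shape,np.uint8);P=(poly(p[0],p[1]/10,p[2]/10)-[260,150]+.5)*S
            cv2.fillPoly(A,[np.round(P*16).astype(np.int32)],1,cv2.LINE_8,4);A=A>0
            return 1-(A&M).sum()/(A|M).sum()
        b=min((minimize(cost,[q,5.48,.55],method="Nelder-Mead",options=dict(initial_simplex=[[q,5.47,.54],[q+.1,5.47,.54],[q,5.52,.54],[q,5.47,.60]],maxiter=300)) for q in(q0-.15,q0,q0+.15)),key=lambda s:s.fun)
        print(f,tol,M.sum()/36,b.x.round(3),round(b.fun,3))
E
```

```text
scene0 30 740.8055555555555 [-0.02   5.417  0.61 ] 0.035
scene0 50 1542.5 [0.04  5.42  0.608] 0.517
scene0 70 1896.6944444444443 [0.093 5.417 0.604] 0.599
e_s 30 630.6111111111111 [1.128 5.385 0.56 ] 0.044
e_s 50 835.6666666666666 [1.076 5.396 0.557] 0.254
e_s 70 6761.0 [0.316 5.694 0.619] 0.883
```

Kinematics gives about 1.09–1.11 rad and the image fit about 1.10–1.12, so I'll turn about 0.05 rad more.

Call:
{"name": "carry_out", "arguments": {
  "plan": [
    [[0.0001,0.0012,0],[0,0,-1],255],
    [[0.0001,0.0012,0],[0,0,-1],255],
    [[0.0001,0.0011,0],[0,0,-1],255],
    [[0,0,0],[0,0,0],255],
    [[0,0,0],[0,0,0],255],
    [[0,0,0],[0,0,0],255],
    [[0,0,0],[0,0,0],255],
    [[0,0,0],[0,0,0],255]
  ]
}}

```text
time_s: 6.55
tcp_pos: [0.484, 0.0465, 0.3387]
eef_rot: [-179.9, -0.0, 4.5]
contact_force: [1.4, 6.5, -1.7]
gripper_width: 0.0157
```

```bash
python3 - <<'E'
from h import *
s=cv2.cvtColor(r.capture("scene"),cv2.COLOR_RGB2BGR).copy()
st=r.get_state();p=st["tcp_pos"];print(p,st["eef_rot"],st["contact_force"],st["qd"].round(2))
for c in([.54799,.05547],[.5467,.0536]):
    d=p[:2]-c;print(np.radians((np.degrees(np.arctan2(d[1],d[0]))-7.48-114)%360))
z=cv2.resize(s[195:265,295:365],None,fx=8,fy=8,interpolation=cv2.INTER_CUBIC)
a=z.copy();th=np.radians(7.48)
for q,col in((1.06,(0,0,255)),(1.152,(0,160,0)),(1.24,(255,0,0))):
    n=th+q-1.152;N=np.array([np.cos(n),np.sin(n)]);T=np.array([-N[1],N[0]])
    P=proj("scene",[[*(np.array([.5415,.0575])+.0045*N+k*.05*T),.1+h] for k,h in((1,.045),(-1,.045),(-1,-.045),(1,-.045))])
    cv2.polylines(a,[np.round((P-[295,195]+.5)*8).astype(np.int32)],True,col,1,cv2.LINE_AA)
cv2.imwrite("pics/f1.png",a)
E
```

```text
[0.48401139 0.04645405 0.33870378] [-1.79937712e+02 -2.87720868e-02  4.49333700e+00] [ 1.31247032  5.82174498 -1.69820903] [ 0.05 -0.03 -0.08 -0.03 -0.01  0.01]
1.161366151228694
1.13486799900864
```

View pics/f1.png

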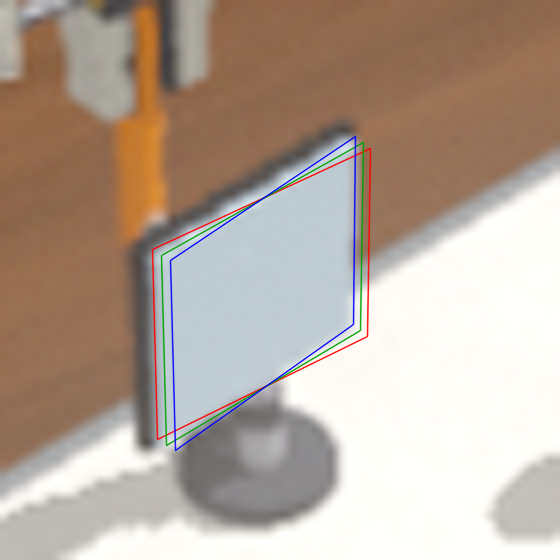

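The image shows glass about 196 px wide with a top-edge slope of −0.55. The 1.152 outline (green) has 200 px and −0.56, while the ±0.09 rad outlines clearly miss. Handing in.

```bash
python3 -c "
from plant import r
print(r.close_job())"
```

```text
the job is handed in; nothing more can be done
None
```

I handed the job in with the gripper still holding the handle and the mirror at about 1.15 rad. The green rover is on ring 4, so the target was 1.152 rad.

- **Mirror angle:** the final handle position gives 1.13–1.16 rad, depending on which estimate of the turning axis I use. The last picture agrees best with the 1.152 rad outline, and the outlines about 0.09 rad either side clearly miss.
- **Disagreements:** the first image fit, before the last 0.05 rad turn, read 1.16 rad against the arm's 1.08–1.11. It came from lost edge pixels: a better mask gave 1.13, with a small bias left. My first axis estimate was also 2–3 mm off, so side forces reached about 12 N during the turn. I corrected that on the way.
- **Hold:** the arm was still, the grip was set to 25 N, the opening was 15.7 mm on the 16 mm rod, and the force on the tool was about 6 N. I did not measure the finger force on the handle directly.
- **Other objects:** I did not re-measure the rovers, cup or wheel. The fingers stayed above the rovers' height throughout, and I saw no sign of contact. The job ended at about 6.6 s.

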